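Dress the bar's edge with three forward file strokes

TASK

Take the flat file by its wooden handle and dress the top edge of the steel bar in the sprung holder with three forward strokes: set the front end of the blade flat on the edge and push straight ahead, square across the edge and away from yourself, under a light steady pressure of about 4 to 8 N, until most of the blade has passed over. Lift the file clear of the bar at the end of every stroke and bring it back in the air, never dragging it backwards on the bar. Then lay the file flat on the open bench beside the holder, let go, and leave the other things where they are.

Things in the scene. Friction and masses are not known exactly. Their poses are not given: they have to be found in the camera images.
- holder: Low grey filing holder fixed to the bench, bed 170 x 120 x 12 mm; origin at the centre of its underside. Its x axis is the forward filing direction (away from the robot, yaw up to 0.35 rad either way), y across, z up. Two rails along x carry a sprung carriage with a small vice, all below 63 mm; the clamp screw points to -x, 57 mm from the origin. A steel bar stands upright in the vice.
- edge_nominal (a point): Fixed point 80 mm above the holder's origin: nominal middle of the bar's flat top edge (6 mm along x, 44 mm along y). The real edge lies up to 6 mm higher or lower, different each time and not measured: find it by feel. Pressed down, the edge gives about 1 mm per 3 N on a rubber mount (10 mm at most); along x it rides with the carriage.
- carriage (a joint): Carriage position in m along the holder's x: 0 at rest, positive when the file's friction pushes it forward, negative when dragged back. Springs centre it with 0.5 N per mm, stops at +-14 mm. A forward stroke at 4 to 8 N pressure holds it several mm forward.
- flat_file: Loose flat file, 260 mm, about 0.26 kg, lying left or right of the holder, handle towards the robot. Origin at mid-length, z up, -y to the tip. Steel blade y = -130 to +30 mm, 21 mm wide, 4.5 mm thick; its flat underside rises 3 degrees from z = 0 at the tip to 8 mm at y = +30. Tapered round handle y = +30 to +129 mm, from 21 to 28 mm thick, axis about z = 12 to 16 mm; grip it at y = +55 mm.
- file_tip (a point): Middle of the front end of the blade on its underside: 130 mm from the file's origin along -y. A stroke starts with the blade pressed on the bar and this point less than 50 mm beyond the bar's rest position (along the holder's x), and ends with it more than 100 mm beyond.
- wood_chisel: Bystander: loose chisel with a bulbous yellow handle and short blade, 28 x 240 x 28 mm, on the other side of the holder from the file; origin on its underside in the middle. Leave alone.
- sanding_block: Bystander: loose brown sanding block 65 x 100 x 28 mm, between robot and holder; origin at the centre of its underside. Leave alone.
- combination_pliers: Bystander: loose pliers 48 x 181 x 15 mm, far right; origin at the centre of the underside. Leave alone.
- measuring_tape: Bystander: loose tape measure 40 x 80 x 66 mm, far left; origin at the centre of the underside. Leave alone.

How it is judged:
By the outcome, as a careful person would: the job done as asked, in the order asked, and still so for the second after the job is handed in, with the robot touching nothing.
It also fails if it takes over 72 s, if anything falls off the work surface, if the arm or the gripper's body presses on something with over 40 N, if the wrist force passes 120 N, or if a joint passes its speed limit or range.

ROBOT

A 7-joint arm with a two-finger parallel gripper is mounted at the origin on a cart in front of the work surface, level with it; the furniture and walls round the work are solid. World frame = base frame: x ahead of the robot, y to its left, z up, the work surface at z = 0. Lengths are in m, angles in rad, forces in N, time in s.
With the tool pointing down it reaches from about 0.425 to 0.95 m from the base axis. Payload 4.7 kg.
Tool frame: the origin (TCP) lies on the centre line of the jaws, within the pads' length; the fingertips stand robot.nose_length ahead of it and the grasp point (between the pads) lies 8 mm behind it (robot.nose_length is the distance from the TCP to the fingertips, in m); z points along the fingers, x is the direction in which the jaws open and shut, and the axes are right-handed (so a half turn about z gives the same grasp; the last joint's range is limited). The gripper opens to 85 mm and grips with 20 to 120 N. Pads are 22 mm wide; open, the fingers measure 114 mm over their backs; the gripper's body (76 mm by 85 mm) begins 54 mm behind the grasp point. The pads swing forward as they close: fully open they stand 13 mm farther back than shut.
Start: joints at [1.072, 0.469, -0.049, 1.532, 0.024, 1.141, -0.082], TCP at [0.306, -0.602, 0.242] pointing down, gripper open.
Joint ranges: [-2.59, 2.59], [-0.33, 1.99], [-1.39, 1.29], [0.1, 2.45], [-1.04, 4.18], [0.21, 1.99], [-2.66, 2.66]. Speed limits (rad/s): [2.57, 2.57, 3.14, 3.14, 3.14, 3.14, 3.14].

INTERFACE

Orientations are given as [roll, pitch, yaw] about the fixed x, y, z axes, in that order (R = Rz(yaw) Ry(pitch) Rx(roll)).
In Python, from plant import robot gives the robot as it stands. Calls block until the motion is done:
- robot.goto(position, orientation): joint-space move of the TCP to a pose.
- robot.move_straight(position, vel=0.15, attitude=None, contact_N=None): straight line of the TCP; attitude=None keeps the orientation; vel is the mean speed in m/s. With contact_N (N) it stops when the force on the tool has changed by that much, and returns True; else False.
- robot.move_joints(angles): joint-space move.
- robot.grip(opening, strength=None): opening from 0.0 (shut) to 1.0 (fully open); strength is the grip in N (None keeps the last); returns when the fingers have stopped.
- robot.sleep(seconds).
- robot.inverse_kinematics(position, orientation): joint angles nearest the present ones, or None.
- robot.sense(): the state.
- robot.grab_frame(name): name is "scene" or "side" or "wrist"; returns a dict with "image" (384x512x3 uint8, red, green, blue), "range_z" (384x512 float32, m along the optical axis (not along the pixel's ray), 0 where there is no reading), "fx", "fy", "cx", "cy" (pixels), "R" (3x3) and "t" (3): a world point X has camera coordinates R X + t. Camera axes: x right, y down, z forward; pixel columns grow to the right and rows downward; lengths in m; the calibration is good to about 2 mm. A picture is of the moment at which its call begins.
A pose or a line that the arm cannot do raises robot.IKError and nothing moves.
- robot.close_job(): hands the job in, once; it reports no verdict.
The state is a dict: "t": time; "joint_pos": joint angles; "joint_velocities": joint speeds; "effort": joint torques, N m; "tcp_pos": TCP position; "tcp_rot": TCP orientation; "wrist_force": force on the tool from outside, world axes, zero at the start; "torque": the same for the moment, N m; "opening": opening from 0.0 (shut) to 1.0 (fully open).
Only numpy, scipy, OpenCV 4.12 (cv2) and the standard library are available. Lean on these libraries where they do the work, as an engineer would, in place of code of your own. Each camera call takes 0.05 s, during which the arm holds its last target. There are 200 camera calls.

## Working session

There is one attempt and no reset: what is moved stays moved. The work goes in short steps, each a Python script; the robot and the scene stay as the last script left them, time stands still between calls to the robot, and variables do not carry over. Pictures are saved under pics/ and viewed, about 8 in all and at most 12, crops included, and the job is handed in when it is done.

```bash
ls; mkdir -p pics
cat > h.py <<'E'
import numpy as np, cv2
from plant import robot
def snap(n,f):
    d=robot.grab_frame(n); cv2.imwrite('pics/'+f,d['image'][:,:,::-1]); np.savez('pics/'+f[:-4]+'.npz',**d); return d
def pts(d):
    z=np.asarray(d['range_z']); v,u=np.mgrid[:z.shape[0],:z.shape[1]]
    c=np.stack([(u-d['cx'])/d['fx']*z,(v-d['cy'])/d['fy']*z,z],-1)
    return (c-np.asarray(d['t']))@np.asarray(d['R'])   # R^T (c-t)
E
python3 - <<'E'
from h import *
print(robot.sense(), robot.nose_length)
for n in ("scene","side","wrist"):
    d=snap(n,n+'0.png'); print(n,-np.array(d['R']).T@d['t'],np.array(d['R'])[2],d['fx'])
a=[cv2.imread(f'pics/{n}0.png') for n in("scene","side")]
cv2.imwrite('pics/both0.png',cv2.resize(np.vstack(a),None,fx=.78,fy=.78))
E
```

```text
pics
{'t': 0.0, 'joint_pos': array([ 1.07211905,  0.46944502, -0.04857945,  1.53368755,  0.02408646,
        1.14101183, -0.08230564]), 'joint_velocities': array([-4.55716062e-04, -5.14804840e-04, -8.48633533e-05, -1.63064191e-03,
        3.76794605e-05, -2.85438227e-03,  3.66699166e-04]), 'effort': array([ 1.74752618e-03, -5.10308611e+01, -4.64605715e-02, -2.37718302e+01,
        1.06938975e-02,  7.48771301e-03, -2.24654215e-06]), 'tcp_pos': array([ 0.30531369, -0.60137092,  0.24126164]), 'tcp_rot': array([ 3.14152509e+00,  1.96553986e-03, -1.10101274e+00]), 'wrist_force': array([-0.62737549, -0.28003612,  0.9610395 ]), 'torque': array([-0.00762761, -0.01385886,  0.0071323 ]), 'opening': 1.0019791583352367} 0.011
scene [0.04756475 1.03685986 0.98842993] [ 0.3396316  -0.71300808 -0.61340839] 405.8197902012991
side [ 0.61979881 -0.9942971   0.8843804 ] [-0.04570302  0.77058749 -0.63569344] 437.33648001133884
wrist [ 0.37324406 -0.56750976  0.37243385] [-0.26444901 -0.13364564 -0.95509453] 280.89716137051226
```

View pics/both0.png

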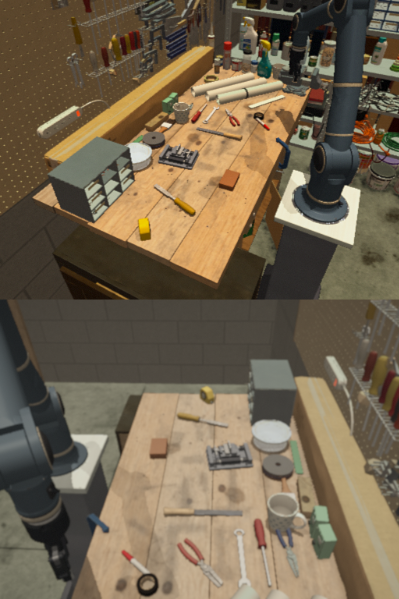

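Run:
```python
from h import *
from numpy import array as A
# side camera crop + orthographic colour map, both cameras (2mm/px), x up 0.3..1.0, y left
out=[]
for n in("side","scene"):
    d=np.load(f'pics/{n}0.npz'); P=pts(d); I=d['image'][:,:,::-1]
    R,t=d['R'],d['t']
    # bench-plane rectification at z=0: px=(0.5-y)/s, py=(1.0-x)/s
    s=.002; K=A([[d['fx'],0,d['cx']],[0,d['fy'],d['cy']],[0,0,1]])
    M=K@np.c_[R[:,0],R[:,1],t]@A([[0,-s,1.0],[-s,0,.4],[0,0,1]])
    out.append(cv2.warpPerspective(I,M,(400,300),flags=cv2.INTER_LINEAR|cv2.WARP_INVERSE_MAP))
    if n=="side":
        print('bench z',np.median(P[(abs(P[...,0]-.55)<.1)&(abs(P[...,1])<.3)][:,2]))
cv2.imwrite('pics/rect.png',cv2.resize(np.vstack(out),None,fx=1.0,fy=1.0))
d=np.load('pics/side0.npz'); cv2.imwrite('pics/sc.png',cv2.resize(d['image'][165:300,195:345,::-1],None,fx=4,fy=4,interpolation=cv2.INTER_CUBIC))
```

```text
bench z -0.0005845627818115602
```

View pics/rect.png

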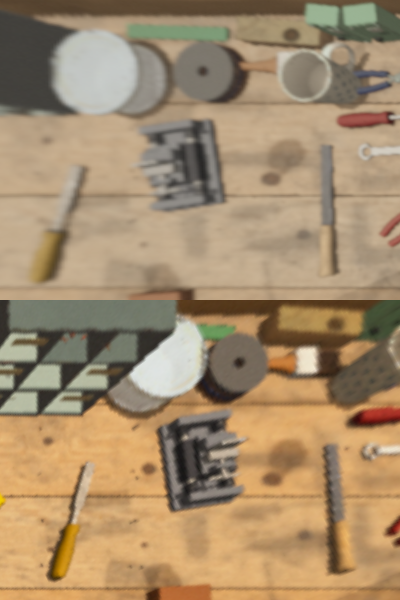

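View pics/sc.png

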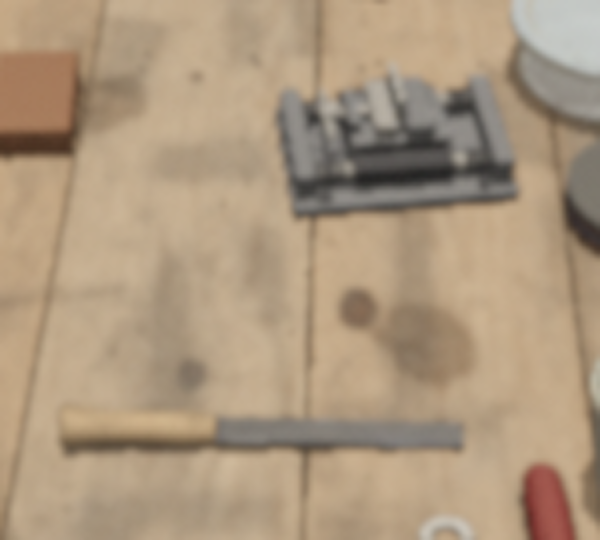

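The side view shows the file right of the holder: in the rectified map its tip is at about (327,147) and its handle end at (328,275). The holder is centred near (180,165). Next I'll look at both from above with the wrist camera.

Run:
```python
from h import *
o=[np.pi,0,-np.pi/2]
robot.goto([.50,-.255,.28],o); robot.sleep(.3); a=snap('wrist','wf.png')
robot.goto([.60,.04,.30],o); robot.sleep(.3); b=snap('wrist','wh.png')
s=robot.sense(); print(s['t'],s['tcp_pos'],s['tcp_rot'],s['wrist_force'])
for d in(a,b): print(-np.array(d['R']).T@d['t'])
K=lambda d:cv2.cvtColor(d['image'],cv2.COLOR_RGB2HSV)
cv2.imwrite('pics/w2.png',np.vstack([a['image'],b['image']])[:,:,::-1][:,::][::1])
im=cv2.imread('pics/w2.png'); cv2.imwrite('pics/w2.png',cv2.resize(im,None,fx=.78,fy=.78))
# file blob: points higher than 4mm in the file view
P=pts(a); m=((P[...,2]>.005)&(P[...,2]<.04)&(abs(P[...,1]+.255)<.05)&(P[...,0]>.40)&(P[...,0]<.73)).astype(np.uint8)
n,L,st,c=cv2.connectedComponentsWithStats(m); k=1+np.argmax(st[1:,4]); q=P[L==k]
print('file',len(q),q.min(0),q.max(0))
for lo in np.arange(q[:,0].min(),q[:,0].max(),.02):
    w=q[(q[:,0]>=lo)&(q[:,0]<lo+.02)]; 
    if len(w)>5: print(np.round([lo+.01,w[:,1].min(),w[:,1].max(),(w[:,1].min()+w[:,1].max())/2,w[:,2].max()],4))
# holder: bed box from points higher than 6mm
P=pts(b); m=(P[...,2]>.006)&(P[...,2]<.1)&(abs(P[...,0]-.66)<.13)&(abs(P[...,1]-.04)<.11)
n,L,st,c=cv2.connectedComponentsWithStats(m.astype(np.uint8)); k=1+np.argmax(st[1:,4]); q=P[L==k]
r=cv2.minAreaRect((q[:,:2]*1000).astype(np.float32)); print('holder',r,len(q))
w=q[q[:,2]>.069]; print('edge',len(w),w.mean(0),w.min(0),w.max(0),cv2.minAreaRect((w[:,:2]*1000).astype(np.float32)) if len(w)>4 else '')
```

```text
3.525 [0.5999947  0.03918067 0.30000977] [-3.14157075e+00 -1.92886645e-04 -1.57209543e+00] [-0.16590087  0.18395185 -0.99812306]
[ 0.57575266 -0.25581649  0.41092095]
[0.67595548 0.0387123  0.43107212]
file 2871 [ 0.45155682 -0.27847789  0.00500063] [ 0.70099422 -0.24530203  0.02900307]
[ 0.4616 -0.2785 -0.252  -0.2652  0.029 ]
[ 0.4816 -0.2768 -0.2535 -0.2652  0.026 ]
[ 0.5016 -0.2736 -0.2535 -0.2636  0.0235]
[ 0.5216 -0.2734 -0.2522 -0.2628  0.0225]
[ 0.5416 -0.2733 -0.2523 -0.2628  0.0228]
[ 0.5616 -0.2717 -0.2509 -0.2613  0.0129]
[ 0.5816 -0.2702 -0.2497 -0.2599  0.0124]
[ 0.6016 -0.27   -0.2498 -0.2599  0.0116]
[ 0.6216 -0.2685 -0.2485 -0.2585  0.0098]
[ 0.6416 -0.2684 -0.2474 -0.2579  0.0094]
[ 0.6616 -0.2669 -0.2463 -0.2566  0.0087]
[ 0.6816 -0.2668 -0.2453 -0.2561  0.008 ]
[ 0.7016 -0.2654 -0.2454 -0.2554  0.0067]
holder ((668.1922607421875, 17.944869995117188), (167.87570190429688, 120.06293487548828), 8.78954792022705) 10397
edge 187 [0.66835789 0.01774845 0.07555481] [ 0.66222965 -0.00343572  0.07310466] [0.67385281 0.03924406 0.07793223] ((668.288818359375, 17.99117660522461), (5.961881160736084, 43.51166534423828), 8.725860595703125)
```

View pics/w2.png

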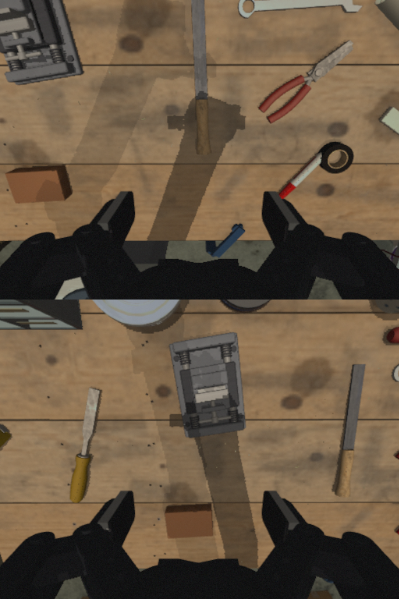

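The wrist views show the file and a clear space around its handle at (203,125), top half. They also show the holder, with the bright edge strip at (212,395), bottom half. Depth gives the edge at (0.668, 0.018), z≈0.076, yaw +0.153. Next I grasp the file and check its attitude.

```bash
cat >> h.py <<'E'
from scipy.spatial.transform import Rotation as Ro
C=np.array([.6683,.018]); PSI=.153; F=np.array([np.cos(PSI),np.sin(PSI)])
def att(psi,p): return (Ro.from_euler('z',psi)*Ro.from_euler('y',-p)*Ro.from_euler('z',-np.pi/2)*Ro.from_euler('x',np.pi)).as_euler('xyz')
def W(n=4):
    f=[]; 
    for _ in range(n): f.append(robot.sense()['wrist_force']); robot.sleep(.02)
    return np.mean(f,0)
def blade(b):  # blade line from wrist depth in front of the TCP
    P=pts(b); s=robot.sense()['tcp_pos']; 
    m=(abs(P[...,2]-s[2])<.03)&(np.hypot(P[...,0]-s[0],P[...,1]-s[1])<.22)&(P[...,0]>s[0]+.02)&(P[...,2]>s[2]-.03)
    n,L,st,c=cv2.connectedComponentsWithStats(m.astype(np.uint8)); k=1+np.argmax(st[1:,4]); return P[L==k],s
E
python3 - <<'E'
from h import *
robot.goto([.522,-.2625,.14],att(.042,0))
robot.move_straight([.522,-.2625,.0145],vel=.12)
robot.grip(0.0,120); robot.sleep(.2); print(robot.sense()['opening'],robot.sense()['tcp_pos'],robot.sense()['wrist_force'])
robot.move_straight([.522,-.2625,.20],vel=.12)
p=C-.1*F
robot.goto([*p-.06*F,.20],att(PSI,np.radians(3))); robot.sleep(.3)
b=snap('wrist','g1.png'); q,s=blade(b); print(robot.sense()['t'],s,W(),robot.sense()['torque'])
u=(q[:,:2]-s[:2])@F; v=(q[:,:2]-s[:2])@[-F[1],F[0]]; z=q[:,2]-s[2]
for lo in np.arange(.02,.21,.02):
    w=(u>=lo)&(u<lo+.02)
    if w.sum()>5: print(np.round([lo+.01,v[w].min(),v[w].max(),np.median(z[w])],4),w.sum())
print('tip u',u.max())
E
```

```text
0.2267993811921233 [ 0.52217512 -0.26249855  0.01523379] [-1.56686504 -0.01214878  5.71793007]
9.9083 [ 0.51029954 -0.00718241  0.19987844] [-0.45335654  0.07578699 -2.77931504] [ 0.02858633  0.2635378  -0.00737613]
[ 0.03   -0.0112  0.0102 -0.0022] 1714
[ 0.05   -0.0108  0.0101 -0.0032] 1697
[ 0.07   -0.011   0.01   -0.0032] 1923
[ 0.09   -0.0111  0.01   -0.0033] 2122
[ 0.11   -0.0111  0.0101 -0.0033] 2376
[ 0.13   -0.0109  0.01   -0.0037] 138
tip u 0.12161656971016482
```

View pics/g1.png

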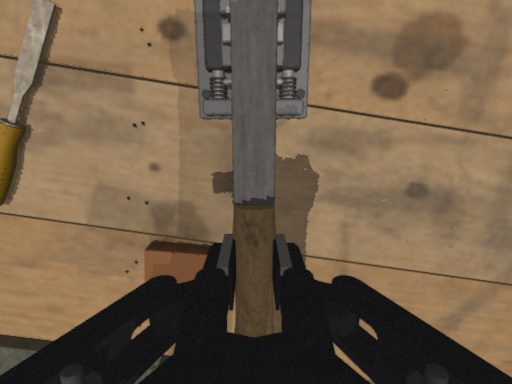

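Blade is level (top constant at −3.3 mm below TCP) and square to the holder. Now the first stroke, with force feedback.

```bash
cat >> h.py <<'E'
L=.187; A3=att(PSI,np.radians(3))
def P3(d,z): return [*(C+(d-L)*F),z]
def stroke(z0=None,slope=0.,d0=.032,d1=.117,n=7,tgt=5.6,hov=.105):
    robot.move_straight(P3(d0,hov),vel=.12,attitude=A3); robot.sleep(.3); b=W(6)
    if z0 is None:
        hit=robot.move_straight(P3(d0,.072),vel=.012,contact_N=2.); robot.sleep(.15)
        z=robot.sense()['tcp_pos'][2]
    else:
        robot.move_straight(P3(d0,z0+.006),vel=.06); robot.move_straight(P3(d0,z0),vel=.02); robot.sleep(.1); z=z0; hit='-'
    print('touch',hit,'z',round(z,5),(W()-b).round(2))
    for _ in range(3):
        f=(W()-b)[2]
        if abs(f-tgt)<.5: break
        z-=np.clip((tgt-f)/3000*.85,-.001,.0015); robot.move_straight(P3(d0,z),vel=.01); robot.sleep(.1)
    zs=z; print('press z',round(z,5),(W()-b).round(2))
    for d in np.linspace(d0,d1,n+1)[1:]:
        z+=slope*(d1-d0)/n
        robot.move_straight(P3(d,z),vel=.05); w=W(3)-b; f=w[2]
        print(round(d,3),round(z,5),w.round(2),'fwd',(w[:2]@F).round(2),robot.sense()['tcp_pos'].round(4)[2])
        z-=np.clip((tgt-f)/3000*.7,-.001,.001)
    robot.move_straight(P3(d1+.006,z+.02),vel=.12); robot.move_straight(P3(d1,hov+.005),vel=.15)
    print('t',robot.sense()['t'],'zstart',zs,'slope',(z-zs)/(d1-d0)); return zs,(z-zs)/(d1-d0)
E
python3 - <<'E'
from h import *
stroke()
E
```

```text
touch True z 0.07839 [ 0.33 -0.41  2.65]
press z 0.07645 [-0.02 -0.22  3.56]
0.044 0.07645 [-1.83 -0.56  4.56] fwd -1.89 0.0763
0.056 0.07621 [-1.91 -0.2   4.63] fwd -1.92 0.0762
0.068 0.07598 [-1.9  -0.16  5.36] fwd -1.91 0.076
0.081 0.07593 [-2.82 -0.57  5.86] fwd -2.88 0.076
0.093 0.07599 [-3.46 -0.36  6.63] fwd -3.47 0.076
0.105 0.07623 [-4.42 -0.9   7.9 ] fwd -4.5 0.0762
0.117 0.07677 [-4.92 -0.14  8.56] fwd -4.88 0.0768
t 18.45 zstart 0.0764518231878449 slope 0.011829551699183035
```

Run:
```python
from h import *
robot.move_straight(P3(.032,.12),vel=.15,attitude=A3); robot.sleep(.3)
b=snap('wrist','g2.png'); q,s=blade(b); print(s,W(),robot.sense()['torque'],robot.sense()['opening'])
u=(q[:,:2]-s[:2])@F; v=(q[:,:2]-s[:2])@[-F[1],F[0]]; z=q[:,2]-s[2]
for lo in np.arange(.02,.21,.02):
    w=(u>=lo)&(u<lo+.02)&(abs(v)<.009)
    if w.sum()>5: print(np.round([lo+.01,v[w].min(),v[w].max(),np.median(z[w])],4),w.sum())
```

```text
[ 0.51544952 -0.00546817  0.1198376 ] [-0.30264079  0.09199108 -2.57485333] [-0.06826111  0.20759374  0.03024562] 0.22481909142878623
[ 0.03   -0.009   0.0089 -0.002 ] 1505
[ 0.05   -0.0089  0.009  -0.003 ] 1472
[ 0.07   -0.009   0.009  -0.0031] 1639
[ 0.09   -0.009   0.009  -0.0031] 1836
[ 0.11   -0.009   0.009  -0.0031] 2062
[ 0.13   -0.009   0.0087 -0.0032] 122
```

No slip in the grip, only elastic pitch in the fingers under load. I'll feed that compliance forward as attitude, which keeps the blade flat and the force steady for strokes 2 and 3.

```bash
cat >> h.py <<'E'
def stroke2(z0=.0814,c=.0455,tgt=5.8,d0=.038,d1=.117,n=8,hov=.105):  # c: rad per N*m
    a=lambda d,f:att(PSI,np.radians(3)-c*f*(L-d))
    robot.move_straight(P3(d0,hov),vel=.12,attitude=A3); robot.sleep(.3); b=W(6)
    robot.move_straight(P3(d0,z0+.003),vel=.08)
    z=z0-tgt/3000; robot.move_straight(P3(d0,z),vel=.012,attitude=a(d0,tgt)); robot.sleep(.1)
    for _ in range(3):
        w=W()-b; print('press',round(z,5),w.round(2))
        if abs(w[2]-tgt)<.7: break
        z-=np.clip((tgt-w[2])*(1/3+(L-d0)**2*c*1000)*.8e-3,-.0015,.0015); robot.move_straight(P3(d0,z),vel=.012); robot.sleep(.1)
    zs=z
    for d in np.linspace(d0,d1,n+1)[1:]:
        robot.move_straight(P3(d,z),vel=.05,attitude=a(d,tgt)); w=W(3)-b
        print(round(d,3),round(z,5),w.round(2))
        z-=np.clip((tgt-w[2])*(1/3+(L-d)**2*c*1000)*.7e-3,-.001,.001)
    robot.move_straight(P3(d1+.006,z+.02),vel=.12,attitude=A3); robot.move_straight(P3(d1,hov+.005),vel=.15)
    print('t',robot.sense()['t'],z)
E
python3 - <<'E'
from h import *
stroke2()
E
```

```text
press 0.07947 [-0.19  0.04  4.95]
press 0.07856 [ 0.16 -0.44  5.94]
0.048 0.07856 [-2.37 -0.51  5.34]
0.058 0.07817 [-2.87 -0.26  5.8 ]
0.068 0.07817 [-3.04 -0.41  5.77]
0.078 0.07815 [-3.24 -0.36  6.12]
0.087 0.07835 [-3.27 -0.83  5.97]
0.097 0.07845 [-2.94 -0.67  6.81]
0.107 0.07894 [-3.05 -0.63  6.46]
0.117 0.07923 [-2.81 -0.4   6.58]
t 25.5917 0.0795323919312179
```

Run:
```python
from h import *
stroke2(z0=.0811)
robot.move_straight(P3(.08,.18),vel=.2)
robot.goto([.53,-.20,.15],att(.042,0)); robot.sleep(.2)
robot.move_straight([.53,-.20,.030],vel=.12)
print(robot.move_straight([.53,-.20,.0148],vel=.015,contact_N=2.5),robot.sense()['tcp_pos'],robot.sense()['wrist_force'])
robot.grip(.6,40); robot.sleep(.2)
s=robot.sense()['tcp_pos']; robot.move_straight([.53,-.20,.15],vel=.12)
robot.goto([.50,-.22,.28],att(0,0)); robot.sleep(.3)
snap('wrist','e1.png'); snap('side','e2.png'); print(robot.sense()['t'])
a=[cv2.imread('pics/e1.png'),cv2.imread('pics/e2.png')]; cv2.imwrite('pics/e.png',cv2.resize(np.vstack(a),None,fx=.78,fy=.78))
d=np.load('pics/e1.npz'); P=pts(d); m=(P[...,2]>.004)&(P[...,2]<.05)&(abs(P[...,1]+.2)<.04)&(P[...,0]>.42)
q=P[m]; print(q.min(0),q.max(0))
```

```text
press 0.07917 [-0.23 -0.15  4.08]
press 0.07767 [0.2  0.24 6.05]
0.048 0.07767 [-2.69 -0.59  5.45]
0.058 0.07737 [-3.08 -0.59  5.3 ]
0.068 0.07699 [-2.59 -0.58  6.06]
0.078 0.07717 [-3.47 -0.19  5.87]
0.087 0.07721 [-3.67 -0.53  6.28]
0.097 0.07747 [-3.48 -0.7   6.52]
0.107 0.07782 [-3.92 -0.42  7.25]
0.117 0.07846 [-3.58 -0.64  6.53]
t 32.15 0.07874122525119961
True [ 0.52981157 -0.19993071  0.01518097] [0.30199407 0.44658402 6.12226285]
38.7083
[ 0.45901843 -0.21578067  0.00400408] [ 0.70343971 -0.1607742   0.02810227]
```

View pics/e.png

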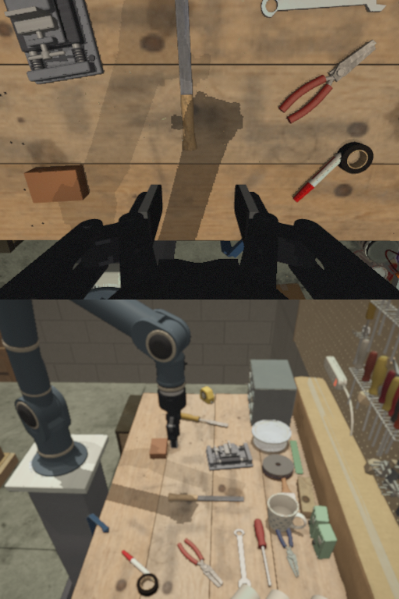

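The file lies flat on the bench right of the holder: its handle is at (188,120) in the top picture, and it shows at (205,497) in the side view. The bystanders look unmoved and the gripper is clear, so I'm handing in.

```bash
python3 -c "
from plant import robot
robot.close_job()"
```

```text
the job is handed in; nothing more can be done
```

I took the file by its handle, made three forward strokes across the bar edge, then laid the file flat on the bench right of the holder and let go. The job was handed in at about 39 s of the allowed 72 s.

- **Strokes:** each started with the tip 32–38 mm beyond the bar and ended at about 117 mm. I lifted the file at the end of each stroke and brought it back in the air.
- **Edge height:** I found it by feel at the first touch.
- **Pressure in strokes 2 and 3:** readings during the strokes were 5.3–7.3 N, inside the range you asked for.
- **Pressure in stroke 1:** this one was less even. It rose from about 3.6 N at the start to 8.6 N at the very end, averaging about 6 N, because the handle flexes in the fingers under load. I corrected for that in the later strokes and did not add a fourth stroke.
- **Final check:** the last pictures show the file lying flat, the gripper clear of it, and the bystanders apparently where they were. I judged the bystanders by eye and did not measure them.

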